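# Set the sander's speed dial to five and start it

## Task

Get the bench sander going at speed five: with a fingertip, push the pointer of the speed dial round, click by click, until it rests in setting 5 (the fifth click clockwise from the off stop, which is setting 0), and then press the start button right down and let it come up again. Do not pinch or force the dial, do not press start before the dial stands at 5, leave the mushroom stop button alone, and neither pick up nor disturb the things standing around.

Things in the scene. Friction and masses are not known exactly. Their poses are not given: they have to be found in the camera images.
- controller: speed controller of the bench sander: grey steel box bolted to the bench, 190 (its x) x 340 (its y) x 80 mm high, flat level top. Origin: centre of its underside, on the bench. Its x axis points to the back of the box (away from the robot at yaw 0), y to the left. On top: the dial at the left, two buttons at the right.
- dial_axis (a point): point on the box's top (80 mm above the bench) on the dial's vertical axis, 75 mm left (+y) of the box's centre; axes as the box's. Around it, 74 mm out, a raised bar 13 mm long marks setting 0 and seven round studs settings 1 to 7, clockwise (2 mm high).
- dial (a joint): angle of the black pointer dial, rad, growing clockwise seen from above. Eight click positions 0.5236 rad (30 deg) apart: setting 0 (off) at 0, setting 1 at 0.524, ... 5 at 2.618, 7 at 3.665; stops just past 0 and 7. At value v the pointer points 105 deg minus v anticlockwise (from above) from the box's +x axis. Past half way it snaps into the next setting. Starts in one of settings 0 to 3.
- pointer_tip (a point): upper edge of the pointer's end, 62 mm from the dial's axis, 28 mm above the box's top; x along the pointer, z up. The dial is a hub of 48 mm diameter with one pointer, 14 mm wide with upright sides from 4 to 28 mm above the box's top. Turning it takes about 2 to 4 N on the pointer's side.
- start_button (a joint): travel of the start button, m: 0 = up, 0.006 = fully down, which takes 5 N; springs back. The start button is the small flat round one (diameter 28 mm), at the right, nearer front edge: 45 mm in front of (-x of the box) and 105 mm right of (-y) the box's centre.
- start_button_top (a point): centre of the start button's top face; z up.
- stop_button (a joint): travel of the stop button, m: 0 = up, 0.006 = down. The stop button is the wide mushroom (diameter 42 mm, top 34 mm above the box's top) at the right, towards the back, 90 mm behind the start button.
- stop_button_top (a point): centre of the stop button's top.
- car_a: bystander, loose: plain wooden toy car, 110 x 43 x 48 mm, on the bench, left of the box; origin at its underside or axis.
- car_b: bystander, loose: painted toy car, 110 x 43 x 48 mm, on the bench, right of the box; origin at its underside or axis.
- paint_tin: bystander, loose: small closed steel tin, diameter 36, height 48 mm, standing on top of the box, between dial and stop button, towards the back; origin at its underside or axis.
- tumbler: bystander, loose: white cup, diameter 74, height 130 mm, on the bench beyond the box; origin at its underside or axis.
- screwdriver: bystander, loose: screwdriver about 200 mm long, lying on the bench beyond the box; origin at its underside.
- wood_block: bystander, loose: wooden block 110 x 40 x 22 mm, on the bench beyond the box; origin at its underside or axis.
- wheel_blank: bystander, loose: wooden disc, diameter 40, height 12 mm, on the bench, right of the box; origin at its underside or axis.

How it is judged (in metres and radians):
On the way, in this order (a step that is already met when the one before it is completed fails the run):
1. the dial rests in setting 5 (value of joint dial between 2.478 and 2.758 rad and value of joint start_button below 0.002 m), for 0.3 s.
2. the start button is pressed down with the dial at setting 5 (value of joint start_button above 0.0045 m and value of joint dial between 2.478 and 2.758 rad), for 0.02 s.
At the end, for the whole second after the job is handed in: The dial rests in setting 5 (2.618 rad, within 0.14 rad), the start button has been pressed at least 4.5 mm down after that and is up again, the stop button is up, and no bystander has shifted more than 20 mm or been knocked over (value of joint dial between 2.478 and 2.758 rad and velocity of joint dial between -0.05 and 0.05 rad/s and value of joint each of start_button, stop_button below 0.0015 m); the robot touches nothing.
It fails at once if start button pressed while the dial does not stand at setting 5 (value of joint start_button above 0.003 m and not (value of joint dial between 2.458 and 2.778 rad)).
It fails at once if stop button pressed (value of joint stop_button above 0.003 m).
It fails at once if dial pinched or forced: more than 30 N on it (contact force between the fingers and dial above 30 N).
It fails at once if a bystander lifted, carried, knocked over or shifted by more than 20 mm (distance of any of car_a, car_b, paint_tin, tumbler, screwdriver, wood_block, wheel_blank from where it was at the start of the episode above 0.02 m or angle between any of tumbler, paint_tin's own z axis and vertical above 0.4 rad).
It also fails if it takes over 61 s, if anything falls off the work surface, if the arm or the gripper's body presses on something with over 40 N, if the wrist force passes 120 N, or if a joint passes its speed limit or range.

## Robot

A 6-joint arm with a two-finger parallel gripper is mounted at the origin on the work surface. World frame = base frame: x ahead of the robot, y to its left, z up, the work surface at z = 0. Lengths are in mm, angles in rad, forces in N, time in s.
With the tool pointing down it reaches from about 300 to 775 mm from the base axis. Payload 14.6 kg.
Tool frame: the origin (TCP) lies at the very end of the fingers, on their centre line; the grasp point (between the pads) lies 19 mm behind it; z points along the fingers, y is the line along which they close (so a half turn about z gives the same grasp; the last joint's range is limited). The gripper opens to 94 mm and grips with 3 to 60 N. Pads are 16 mm wide; open, the fingers measure 119 mm over their backs; the gripper's body (75 mm by 177 mm) begins 78 mm behind the grasp point.
Start: joints at [-1.268, 0.3, 1.521, -0, 1.321, -0.067], TCP at [198.778, -512.812, 205.446] pointing down, gripper open.
Joint ranges: [-3.03, 3.03], [-0.79, 2.21], [0.23, 2.52], [-1.04, 4.18], [0, 3.07], [-2.55, 2.55]. Speed limits (rad/s): [2.22, 2.22, 2.57, 3.14, 3.14, 3.14].

## Interface

Orientations are given as [roll, pitch, yaw] about the fixed x, y, z axes, in that order (R = Rz(yaw) Ry(pitch) Rx(roll)).
In Python, from cell import manip, camera, get_calibration gives the robot as it stands. The module is installed in compiled form; this text tells all that it offers.
- The arm moves only by the tool jog_arm, never from a script. Its argument "plan" is one flat list of numbers, 6 for each row, row after row: the shift along the world's x, y, z in m, then the turn, a rotation vector about the world's x, y, z in degrees. A call has 1 to 20 rows; each row is the pose to reach, as a shift and turn from the pose commanded when the call began; what a row does not reach only later rows make up. A row lasts 1/10 s, in which the tool goes at most 50 mm and 8.59 degrees, less where a joint would pass 70% of its speed; a pose out of reach is approached as far as the arm can. A call with a gripper value outside its range is refused whole. "claw" is the finger opening in m, from 0 to 0.094, set as the call begins (left out, the last holds). The fingers move at their own pace and stop on an object; "force" is the grip in N (left out, the last holds). Time passes only in rows, so rows that repeat a pose let the fingers close. It gives the time, the measured TCP pose, the force, the opening and the grip force at its end, in the units of the state.
- manip.read_state(): the state, without advancing time (a new reading comes with each control period).
- camera(name): name is "scene" or "side" or "wrist"; returns (picture, depth): 480x640x3 uint8, red, green, blue; 480x640 float32, mm along the optical axis (not along the pixel's ray), 0 where there is no reading.
- get_calibration(name): a dict with "fx", "fy", "cx", "cy" (pixels), "origin" and "attitude" of the camera in the world. Camera axes: x right, y down, z forward; pixel columns grow to the right and rows downward; lengths in mm; the calibration is good to about 2 mm. A picture is of the moment at which its call begins: read the wrist's pose just before it. get_calibration takes no time and is no camera call; for the wrist camera it gives the pose at the moment of the call.
- manip.sign_off(): hands the job in; it is judged then, once.
The state is a dict: "clock": time; "joints": joint angles; "qd": joint speeds; "effort": joint torques, N m; "eef_pos": TCP position; "eef_rot": TCP orientation; "wrist_force": force on the tool from outside, world axes, zero at the start; "moment": the same for the moment, N m; "finger_gap": finger opening in mm; "finger_force": force on a finger pad.
Only numpy, scipy, OpenCV 4.12 (cv2) and the standard library are available. Lean on these libraries where they do the work, as an engineer would, in place of code of your own. Each camera call takes 0.05 s, during which the arm holds its last target. There are 200 camera calls.

## Working session

There is one attempt and no reset: what is moved stays moved. The work goes in short steps, Python scripts to look and compute and a tool call to move; the robot and the scene stay as the last step left them, time stands still between calls to the robot, and variables do not carry over. Pictures are saved under pics/ and viewed, at most 10 in all, crops included, and the job is handed in when it is done.

Besides the shell and the picture viewer there is one more tool, called after "Emit:" as name(argument=value, ...) on one line, values as JSON. jog_arm: Moves the arm, as the interface text tells. Its arguments: {"type":"object","properties":{"plan":{"type":"array"},"claw":{"type":"number"},"force":{"type":"number"}},"required":["plan"]}

```bash
mkdir -p pics; cat > h.py <<'E'
from cell import manip,camera,get_calibration
import numpy as np,cv2
def R(c):
    a=np.array(c["attitude"],float)
    if a.shape==(3,3): return a
    if a.size==4: raise Exception("quat")
    r,p,y=a
    from scipy.spatial.transform import Rotation as T
    return T.from_euler('xyz',a).as_matrix()
def cloud(d,c):
    v,u=np.mgrid[:480,:640]
    P=np.stack([(u-c["cx"])/c["fx"]*d,(v-c["cy"])/c["fy"]*d,d],-1)
    return P@R(c).T+np.array(c["origin"])
E
python3 - <<'E'
from h import *
print(get_calibration("scene"),get_calibration("wrist"))
for n in("scene","side"):
    p,d=camera(n); c=get_calibration(n)
    cv2.imwrite(f"pics/{n}.png",p[...,::-1]); np.savez(f"{n}.npz",p=p,d=d,P=cloud(d,c))
    P=cloud(d,c); print(n,P[240,320],(d>0).mean())
print(manip.read_state())
E
```

```text
{'fx': 486.87558771215356, 'fy': 486.87558771215356, 'cx': 316.5184965510996, 'cy': 240.30279749983768, 'origin': array([1156.7831736 , -583.97175497,  616.47645842]), 'attitude': array([-2.11355319,  0.01854493,  0.74486337])} {'fx': 344.9774329710587, 'fy': 344.9774329710587, 'cx': 318.8326130746608, 'cy': 243.78401268422448, 'origin': array([ 268.33301901, -485.64176919,  384.18972668]), 'attitude': array([ 2.88072043e+00,  5.68953243e-04, -1.20228773e+00])}
scene [551.38196454  68.90334996  80.13235875] 0.996162109375
side [577.3064048   44.37816517  83.40750221] 0.9960286458333333
{'clock': 0.1, 'joints': array([-1.26759473e+00,  3.00396261e-01,  1.52147752e+00, -1.82096129e-05,
        1.32072564e+00, -6.65816523e-02]), 'qd': array([-0.00018707, -0.00060287, -0.00166466, -0.00095659, -0.00025584,
       -0.00015198]), 'effort': array([ 1.34171146e-04, -5.32644832e+01, -3.53286231e+01,  7.09198276e-02,
        2.34908215e-02, -4.30771058e-05]), 'eef_pos': array([ 198.71202797, -512.60644589,  204.97119868]), 'eef_rot': array([-3.14058694e+00, -4.93831640e-05,  3.69787743e-01]), 'wrist_force': array([ 0.3505946 , -0.40430871,  0.08429146]), 'moment': array([-0.01966628,  0.01599497,  0.0400495 ]), 'finger_force': 0.0, 'finger_gap': 93.95966522490403}
```

View pics/scene.png

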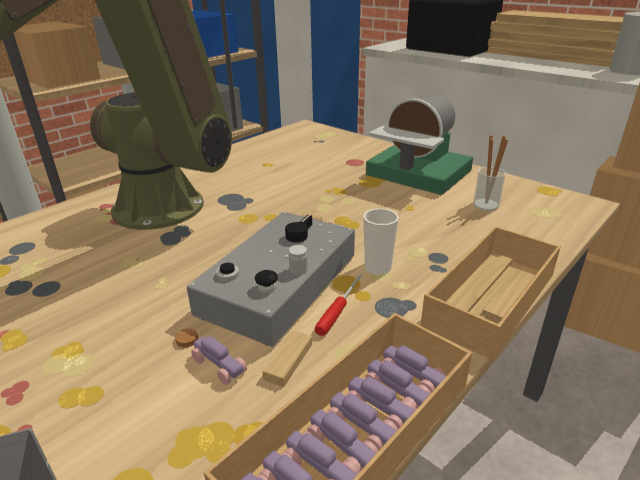

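The box sits in the middle. The dial is at about (297,231), the start button at (228,268), the mushroom at (266,279) and the tin at (298,258). Next I'll fit the box top and render an orthophoto.

```bash
python3 - <<'E'
from h import *
im=np.zeros((600,800,3),np.uint8)
for n in("scene","side"):
    z=np.load(n+".npz");P=z["P"];p=z["p"]
    m=(abs(P[...,2]-80)<5)&(abs(P[...,0]-550)<300)&(abs(P[...,1]-50)<300)
    m=m.astype(np.uint8);k,l,s,_=cv2.connectedComponentsWithStats(m)
    i=1+s[1:,4].argmax();Q=P[l==i];r=cv2.minAreaRect(Q[:,:2].astype(np.float32))
    print(n,s[i],Q[:,2].mean(),r,cv2.boxPoints(r).tolist())
    h=(P[...,2]>95)&(P[...,2]<120)&(cv2.pointPolygonTest is not None)
    for q in [1]:
        bx=cv2.boxPoints(r)
        ins=np.array([cv2.pointPolygonTest(bx,(float(a),float(b)),False)>0 for a,b in P[...,:2].reshape(-1,2)]).reshape(480,640)
    k,l,s,cen=cv2.connectedComponentsWithStats((ins&(P[...,2]>90)).astype(np.uint8))
    for j in range(1,k):
        if s[j,4]>15: W=P[l==j];print(s[j],W.mean(0).round(1),W[:,2].max().round(1))
z=np.load("side.npz");cv2.imwrite("pics/s2.png",z["p"][...,::-1])
E
```

```text
scene [ 187  212  168  107 7211] 80.07745659017934 ((525.3323364257812, -30.75616455078125), (191.33453369140625, 344.59149169921875), 13.607181549072266) [[391.8153381347656, 114.19644927978516], [472.8852844238281, -220.722900390625], [658.849365234375, -175.70877075195312], [577.7794189453125, 159.2105712890625]]
[285 215  27  25 438] [511.1  45.  103.9] 110.7
[289 245  19  28 447] [602.8 -49.1 114.5] 129.9
[216 263  23  15 261] [ 511.3 -147.7   96.3] 104.0
[255 270  23  20 337] [ 599.6 -127.8  107.7] 115.5
side [ 285  184  140  123 7633] 80.5870493626104 ((523.9617309570312, -29.979263305664062), (191.24290466308594, 342.4534912109375), 13.720762252807617) [[390.4556884765625, 113.68077087402344], [471.6822814941406, -219.00022888183594], [657.4677734375, -173.63929748535156], [576.2412109375, 159.0417022705078]]
[356 190  17  16 199] [ 587.8 -116.   108.5] 117.4
[333 199  16  23 296] [590.  -35.6 116.5] 132.0
[388 207  18  13 184] [ 501.3 -137.7   97.1] 106.1
[328 241  27  33 503] [499.6  57.9 105.8] 113.0
```

View pics/side.png

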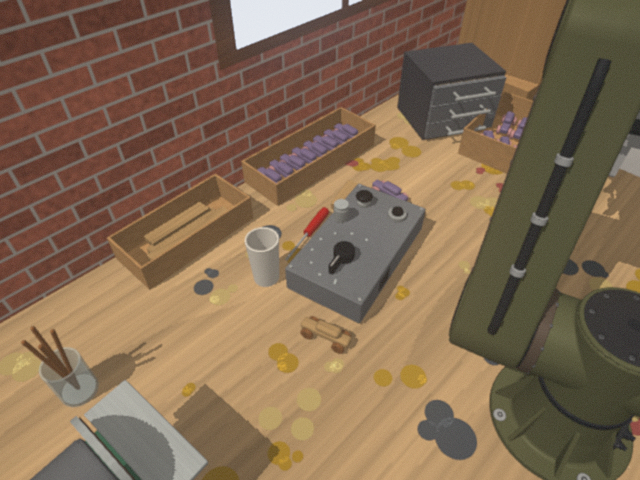

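The side view shows the dial at (343,250) with its pointer toward (332,268), the start button at (398,212) and the tin at (341,209). Both fits agree on the box: centre (524.6,-30.4), yaw 13.65°. Next is the pointer angle.

```bash
python3 - <<'E'
from h import *
ax=np.array([506.9,42.5])
for n in("scene","side"):
    P=np.load(n+".npz")["P"];Q=P[(P[...,2]>98)&(P[...,2]<125)]
    d=Q[:,:2]-ax;r=np.hypot(*d.T);s=(r>35)&(r<75)
    w=d[s].mean(0);a=np.degrees(np.arctan2(w[1],w[0]))-13.65
    print(n,s.sum(),w,a,"value deg",105-a,"setting",(105-a)/30, Q[s][:,2].max())
E
```

```text
scene 49 [-7.84674142 45.07004677] 86.22626106376438 value deg 18.773738936235617 setting 0.6257912978745206 110.15619612439173
side 91 [-14.63127248  48.54179924] 93.12364445543335 value deg 11.87635554456665 setting 0.39587851815222164 111.63047695436342
```

The setting comes out as 0 or 1, so I'll check it from above while moving in with the fingers closed.

Emit:
jog_arm(plan=[0.04,0.09,0.045,0,0,16,0.08,0.17,0.045,0,0,33,0.12,0.26,0.045,0,0,50,0.16,0.35,0.045,0,0,67,0.2,0.44,0.045,0,0,84,0.23,0.5,0.045,0,0,101,0.24,0.53,0.045,0,0,118,0.25,0.55,0.045,0,0,135,0.26,0.57,0.045,0,0,150,0.26,0.57,0.045,0,0,160,0.26,0.57,0.045,0,0,168,0.26,0.57,0.045,0,0,168,0.26,0.57,0.045,0,0,168,0.26,0.57,0.045,0,0,168,0.26,0.57,0.045,0,0,168,0.26,0.57,0.045,0,0,168,0.26,0.57,0.045,0,0,168,0.26,0.57,0.045,0,0,168,0.26,0.57,0.045,0,0,168,0.26,0.57,0.045,0,0,168], claw=0, force=30)

```text
clock: 2.1
eef_pos: [458.6, 57.2, 250.2]
eef_rot: [3.142, -0.001, -2.975]
wrist_force: [0.7, 0.9, -0.6]
finger_gap: 0.6
finger_force: 0.0
```

```bash
python3 - <<'E'
from h import *
c=get_calibration("wrist");p,d=camera("wrist");s=manip.read_state()
print(s["clock"],s["eef_pos"],np.degrees(s["eef_rot"]),s["joints"])
P=cloud(d,c);np.savez("w.npz",p=p,d=d,P=P)
cv2.imwrite("pics/w.png",p[...,::-1])
m=((abs(P[...,2]-80)<4)&(abs(P[...,0]-520)<250)&(abs(P[...,1]+30)<250)).astype(np.uint8)
k,l,st,_=cv2.connectedComponentsWithStats(m);i=1+st[1:,4].argmax();Q=P[l==i]
print(st[i],Q[:,2].mean(),cv2.minAreaRect(Q[:,:2].astype(np.float32)))
def proj(X):
    q=(np.array(X)-c["origin"])@R(c);return c["fx"]*q[0]/q[2]+c["cx"],c["fy"]*q[1]/q[2]+c["cy"]
print("axis",proj([506.9,42.5,108]),"start",proj([505.7,-143,100]),"axis80",proj([506.9,42.5,80]))
E
```

```text
2.15 [458.63689384  57.19421144 250.17783071] [ 1.79995903e+02 -3.36089095e-02 -1.70298246e+02] [ 4.47940952e-02  6.81018232e-02  1.69020671e+00 -1.93431616e-06
  1.38387505e+00 -1.69532941e+00]
[   51   171   336   188 40329] 79.95209504068829 ((523.7418212890625, -31.720489501953125), (189.65188598632812, 339.5337829589844), 13.537864685058594)
axis (np.float64(296.37162120585174), np.float64(277.5667638509929)) start (np.float64(111.56825441981013), np.float64(244.56532073811755)) axis80 (np.float64(298.0397291377215), np.float64(268.3797196758476))
```

View pics/w.png

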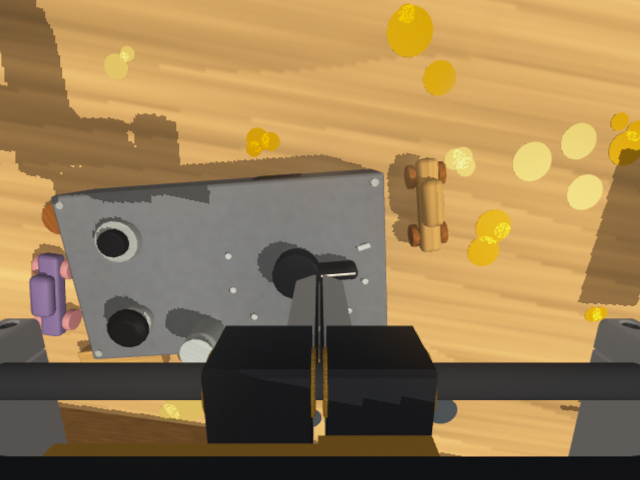

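The wrist view shows the box. The dial is at about (296,273) with its pointer tip at about (356,269), the 0-bar at (364,246), stud 1 at (365,281) and stud 2 at (350,312). The start button is at (113,242). I'll enlarge the dial and measure it.

```bash
python3 - <<'E'
from h import *
z=np.load("w.npz");P=z["P"];p=z["p"]
cv2.imwrite("pics/wc.png",cv2.resize(p[220:330,230:390,::-1],None,fx=5,fy=5,interpolation=cv2.INTER_CUBIC))
ax=np.array([506.2,41.8])
Q=P[225:320,255:385].reshape(-1,3);Q=Q[(Q[:,2]>102)&(Q[:,2]<114)]
d=Q[:,:2]-ax;r=np.hypot(*d.T)
t=(r>30)&(r<70);w=d[t].mean(0);a=np.degrees(np.arctan2(w[1],w[0]))-13.6
print(t.sum(),w,r[t].max(),Q[t][:,2].mean(),"val",105-a,(105-a)/30)
print("pointer fit",cv2.fitLine(Q[t][:,:2].astype(np.float32),cv2.DIST_L2,0,.01,.01).ravel())
print("hub",cv2.minEnclosingCircle(Q[r<30][:,:2].astype(np.float32)))
for u,v in((364,246),(365,281),(254,317),(233,290),(228,256)):
    e=P[v,u]-[*ax,0];print(u,v,P[v,u].round(1),np.hypot(e[0],e[1]).round(1),(105+13.6-np.degrees(np.arctan2(e[1],e[0]))).round(1))
b=P[225:262,93:135].reshape(-1,3);b=b[(b[:,2]>88)];print("start",len(b),b.mean(0),np.percentile(b[:,2],[10,50,90,99]))
E
```

```text
389 [-12.71099516  43.81688411] 60.77437388917962 107.34888019754331 val 12.42289726609097 0.4140965755363657
pointer fit [ 1.3782981e-01 -9.9045593e-01  4.9348901e+02  8.5616882e+01]
hub ((503.64324951171875, 43.952842712402344), 26.997217178344727)
364 246 [470.6 106.8  81.7] 74.1 -0.1
365 281 [508.7 115.6  81.5] 73.8 30.5
254 317 [570.2   3.   82. ] 74.9 149.8
233 290 [542.  -23.1  82.3] 74.1 179.7
228 256 [505.  -32.4  81.1] 74.2 209.5
start 1306 [ 502.73594849 -140.20883356   98.54202495] [ 91.34399161  96.07733322 102.56759973 103.77070468]
```

View pics/wc.png

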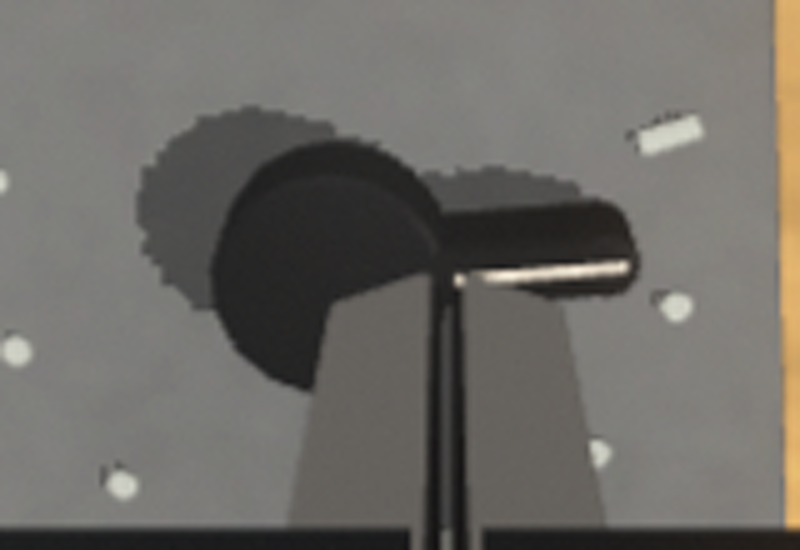

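The crop shows the pointer's white centre line from (460,280) to (630,266), which is full-image (322,276) to (356,273). I'll intersect that with z=108.

```bash
python3 - <<'E'
from h import *
c=get_calibration("wrist")
def at(u,v,z):
    r=R(c)@[(u-c["cx"])/c["fx"],(v-c["cy"])/c["fy"],1];o=np.array(c["origin"]);return (o+r*(z-o[2])/r[2])[:2]
a=at(322,275.8,108);b=at(356,273.2,108);w=b-a
print(a,b,118.6-np.degrees(np.arctan2(w[1],w[0])))
e=b-[506.2,41.8];print(np.hypot(*e),118.6-np.degrees(np.arctan2(e[1],e[0])))
P=np.load("w.npz")["P"]
for u,v in((340,274),(340,268),(350,270),(350,276),(350,264)):print(u,v,P[v,u].round(1))
E
```

```text
[500.88135555  67.33683651] [492.58554086  99.93728255] 14.322998857445015
59.71010902822376 15.42010181772227
340 274 [496.3  84.5 107.5]
340 268 [490.2  83.4 107.4]
350 270 [490.8  93.6 106.8]
350 276 [496.2  94.4 108.9]
350 264 [486.1  93.1 102.2]
```

```bash
cat > t.py <<'E'
import numpy as np,sys
ax=np.array([506.5,42.]);
def pose(v,g=15,r=46):
    f=np.radians(118.6-v);u=np.array([np.cos(f),np.sin(f)]);n=np.array([-u[1],u[0]])
    return (ax+r*u+g*n).round(1),118.6-v+90
E
python3 - <<'E'
from t import *
p0=np.array([458.8,57.2]);y0=189.2
for v,g in((15,27),(15,20),(15,15),*[(x,15) for x in range(20,151,10)],(150,40)):
    p,y=pose(v,g);print(v,g,p,((p-p0)/1000).round(4),round(y-y0,1))
E
```

```text
15 27 [469.4  80.4] [0.0106 0.0232] 4.4
15 20 [476.2  82. ] [0.0174 0.0248] 4.4
15 15 [481.1  83.2] [0.0223 0.026 ] 4.4
20 15 [484.8  85.2] [0.026 0.028] -0.6
30 15 [492.6  88.4] [0.0338 0.0312] -10.6
40 15 [500.9  90.1] [0.0421 0.0329] -20.6
50 15 [509.3  90.3] [0.0505 0.0331] -30.6
60 15 [517.7  89.1] [0.0589 0.0319] -40.6
70 15 [525.7  86.4] [0.0669 0.0292] -50.6
80 15 [533.1  82.4] [0.0743 0.0252] -60.6
90 15 [539.7  77.2] [0.0809 0.02  ] -70.6
100 15 [545.3  70.9] [0.0865 0.0137] -80.6
110 15 [549.7  63.7] [0.0909 0.0065] -90.6
120 15 [552.9  55.9] [ 0.0941 -0.0013] -100.6
130 15 [554.6  47.6] [ 0.0958 -0.0096] -110.6
140 15 [554.8  39.2] [ 0.096 -0.018] -120.6
150 15 [553.6  30.8] [ 0.0948 -0.0264] -130.6
150 40 [566.6  52.2] [ 0.1078 -0.005 ] -130.6
```

Emit:
jog_arm(plan=[0.01,0.023,-0.05,0,0,4.4,0.01,0.023,-0.09,0,0,4.4,0.01,0.023,-0.13,0,0,4.4,0.01,0.023,-0.15,0,0,4.4,0.01,0.023,-0.158,0,0,4.4,0.01,0.023,-0.158,0,0,4.4,0.014,0.024,-0.158,0,0,4.4,0.0174,0.0248,-0.158,0,0,4.4,0.02,0.0255,-0.158,0,0,4.4,0.0223,0.026,-0.158,0,0,4.4,0.0241,0.027,-0.158,0,0,2,0.026,0.028,-0.158,0,0,-0.6,0.028,0.0288,-0.158,0,0,-3,0.03,0.0296,-0.158,0,0,-5.6,0.03,0.0296,-0.158,0,0,-5.6])

```text
clock: 3.65
eef_pos: [489.1, 86.9, 92.6]
eef_rot: [-3.142, 0.0, -3.08]
wrist_force: [0.3, -1.2, -0.2]
finger_gap: 0.7
finger_force: 0.0
```

```bash
cat > look.py <<'E'
from h import *
import sys
n=sys.argv[1];c=get_calibration("wrist");p,d=camera("wrist");s=manip.read_state()
print(s["clock"],s["eef_pos"].round(1),np.degrees(s["eef_rot"]).round(1),s["wrist_force"].round(1))
P=cloud(d,c);np.savez("w.npz",p=p,P=P)
p2,d2=camera("side");S=cloud(d2,get_calibration("side"));
cv2.imwrite(f"pics/{n}.png",np.hstack([p[...,::-1][::1,120:520],cv2.resize(p2[180:300,270:420,::-1],(400,480))[:, :]]))
E
python3 look.py a
```

```text
3.7 [488.9  86.8  92.6] [ 180.     0.  -176.4] [ 0.8  0.2 -0.2]
```

View pics/a.png

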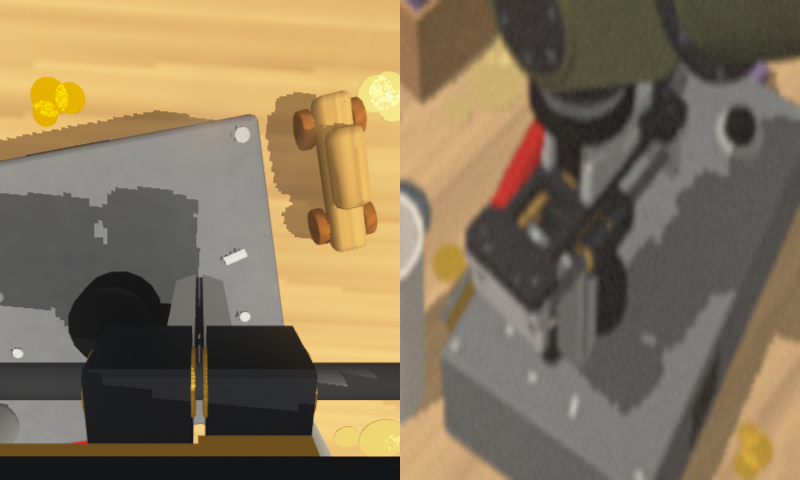

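Emit:
jog_arm(plan=[0.0038,0.0016,0,0,0,-5,0.0079,0.0026,0,0,0,-10,0.0121,0.0033,0,0,0,-15,0.0163,0.0035,0,0,0,-20,0.0205,0.0035,0,0,0,-25,0.0247,0.003,0,0,0,-30,0.0289,0.0023,0,0,0,-35,0.033,0.0011,0,0,0,-40,0.0369,-0.0004,0,0,0,-45,0.0407,-0.0023,0,0,0,-50,0.0443,-0.0044,0,0,0,-55,0.0477,-0.0069,0,0,0,-60,0.0509,-0.0096,0,0,0,-65,0.0538,-0.0126,0,0,0,-70,0.0565,-0.0159,0,0,0,-75,0.0565,-0.0159,0,0,0,-75,0.0535,-0.0064,0,0,0,-75,0.0505,0.0036,0.04,0,0,-75,0.0505,0.0036,0.08,0,0,-75,0.0505,0.0036,0.08,0,0,-75])

```text
clock: 5.75
eef_pos: [540.9, 91.6, 177.7]
eef_rot: [3.134, 0.002, 1.899]
wrist_force: [0.6, 0.5, -0.9]
finger_gap: 0.4
finger_force: 0.0
```

```bash
python3 look.py b
```

```text
5.8 [539.9  91.3 174.8] [1.797e+02 1.000e-01 1.088e+02] [ 0.7  0.3 -0.8]
```

View pics/b.png

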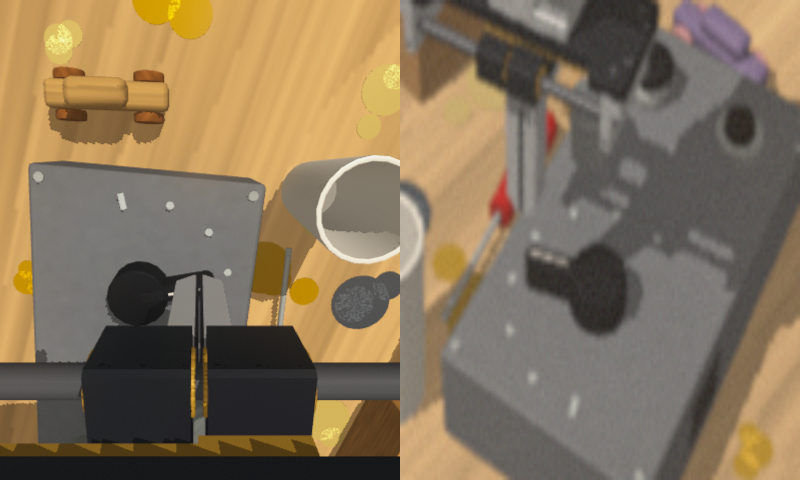

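The pointer now lies near stud 3 (wrist crop: stud 3 at (228,272), tip at about (210,272)). I'll measure its angle from the top-face points in both clouds.

```bash
cat > ang.py <<'E'
from h import *
ax=np.array([506.5,42.])
for n in("side","wrist","scene"):
    c=get_calibration(n);p,d=camera(n);P=cloud(d,c)
    for lo,hi in((100,113),(105.5,113)):
        Q=P[(P[...,2]>lo)&(P[...,2]<hi)];e=Q[:,:2]-ax;r=np.hypot(*e.T);t=(r>30)&(r<66)
        if t.sum()<8: continue
        w=e[t].mean(0);l=cv2.fitLine(Q[t][:,:2].astype(np.float32),cv2.DIST_L2,0,.01,.01).ravel()
        print(n,lo,t.sum(),"v=%.1f"%(118.6-np.degrees(np.arctan2(w[1],w[0]))),"line %.1f"%((118.6-np.degrees(np.arctan2(l[1],l[0])))%180),r[t].max().round(1))
s=manip.read_state();print(s["clock"],s["eef_pos"],np.degrees(s["eef_rot"][2]))
E
python3 ang.py
```

```text
side 100 92 v=85.8 line 90.9 61.2
side 105.5 71 v=87.0 line 92.2 61.2
scene 100 93 v=95.3 line 87.1 63.0
scene 105.5 60 v=94.0 line 86.8 63.0
6.0 [538.59945441  90.55043005 171.15435863] 108.64737281354887
```

The dial is in setting 3, as expected: I pushed to about 100°, short of the 105° half way to 4. Now I push slowly to about 141°, which should give two clicks and end in 5.

Emit:
jog_arm(plan=[-0.0034,-0.0062,-0.045,0,0,8,-0.0034,-0.0062,-0.075,0,0,10,-0.0034,-0.0062,-0.08,0,0,10,0.0004,-0.0132,-0.08,0,0,10,0.0033,-0.0162,-0.08,0,0,5,0.006,-0.0195,-0.08,0,0,0,0.0083,-0.023,-0.08,0,0,-5,0.0104,-0.0267,-0.08,0,0,-10,0.0121,-0.0305,-0.08,0,0,-15,0.0136,-0.0345,-0.08,0,0,-20,0.0146,-0.0386,-0.08,0,0,-25,0.0153,-0.0428,-0.08,0,0,-30,0.0155,-0.0453,-0.08,0,0,-33,0.0156,-0.0479,-0.08,0,0,-36,0.0156,-0.0504,-0.08,0,0,-39,0.0154,-0.052,-0.08,0,0,-41,0.0154,-0.052,-0.08,0,0,-41,0.02,-0.041,-0.08,0,0,-41,0.02,-0.041,-0.04,0,0,-41,0.02,-0.041,0,0,0,-41])

```text
clock: 8.0
eef_pos: [559.3, 50.3, 173.5]
eef_rot: [-3.14, 0.0, 1.181]
wrist_force: [1.3, 0.6, 0.7]
finger_gap: 0.7
finger_force: 0.0
```

```bash
python3 ang.py
```

```text
side 100 67 v=147.9 line 152.3 60.9
side 105.5 59 v=148.5 line 154.4 60.9
scene 100 80 v=151.5 line 145.7 64.8
scene 105.5 57 v=150.6 line 148.1 63.1
8.15 [560.74351011  50.14601653 175.46741872] 67.64578423752315
```

The dial rests in setting 5 (about 150°). Now over to the start button at (505,-143).

Emit:
jog_arm(plan=[-0.014,-0.045,0,0,0,0,-0.028,-0.09,0,0,0,0,-0.042,-0.135,0,0,0,0,-0.05,-0.175,0,0,0,0,-0.054,-0.193,-0.01,0,0,0,-0.054,-0.193,-0.04,0,0,0,-0.054,-0.193,-0.06,0,0,0,-0.054,-0.193,-0.063,0,0,0,-0.054,-0.193,-0.063,0,0,0,-0.054,-0.193,-0.063,0,0,0])

```text
clock: 9.15
eef_pos: [505.9, -143.5, 110.4]
eef_rot: [3.14, -0.0, 1.18]
wrist_force: [-0.2, 0.5, -0.0]
finger_gap: 0.2
finger_force: 0.0
```

```bash
python3 ang.py; python3 look.py c
```

```text
side 100 66 v=147.9 line 150.9 62.2
side 105.5 59 v=148.4 line 151.9 62.2
scene 100 82 v=151.9 line 147.8 63.0
scene 105.5 59 v=150.7 line 148.5 63.0
9.3 [ 505.72839155 -143.59635997  110.34470223] 67.60528321999452
9.35 [ 505.6 -143.6  110.2] [179.9  -0.   67.6] [-0.5 -0.1 -0.4]
```

View pics/c.png

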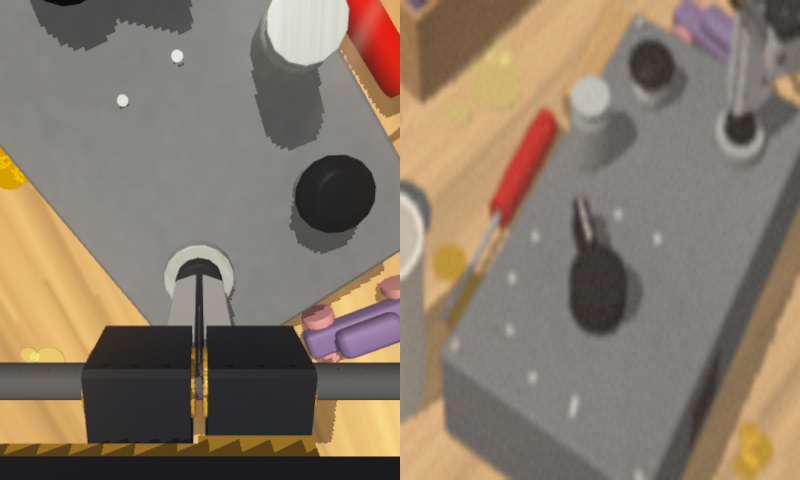

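The finger is over the black start button, roughly (198,270) in the crop, and the pointer still stands at 5. Pressing gradually.

Emit:
jog_arm(plan=[0,0,-0.004,0,0,0,0,0,-0.006,0,0,0,0,0,-0.008,0,0,0,0,0,-0.009,0,0,0,0,0,-0.01,0,0,0,0,0,-0.01,0,0,0])

```text
clock: 10.0
eef_pos: [505.2, -143.6, 99.4]
eef_rot: [-3.141, -0.0, 1.18]
wrist_force: [-1.6, 0.6, 2.6]
finger_gap: 0.7
finger_force: 1.5
```

Emit:
jog_arm(plan=[0,0,-0.001,0,0,0,0,0,-0.002,0,0,0,0,0,-0.003,0,0,0,0,0,-0.003,0,0,0])

```text
clock: 10.4
eef_pos: [505.3, -143.6, 96.4]
eef_rot: [-3.142, 0.0, 1.18]
wrist_force: [-3.4, 1.6, 4.4]
finger_gap: 0.2
finger_force: 2.3
```

Emit:
jog_arm(plan=[0,0,-0.001,0,0,0,0,0,-0.002,0,0,0,0,0,-0.002,0,0,0])

```text
clock: 10.7
eef_pos: [505.4, -143.7, 95.9]
eef_rot: [3.141, 0.0, 1.18]
wrist_force: [-10.1, 3.6, 20.9]
finger_gap: 0.7
finger_force: 10.7
```

The button has bottomed: the force jumped from 4.4 to 21 N at z=96. Lifting clear.

Emit:
jog_arm(plan=[0,0,0.005,0,0,0,0,0,0.012,0,0,0,0,0,0.03,0,0,0,0,0,0.07,0,0,0,0,0,0.11,0,0,0,0,0,0.11,0,0,0,0,0,0.11,0,0,0,0,0,0.11,0,0,0])

```text
clock: 11.5
eef_pos: [504.9, -143.5, 203.2]
eef_rot: [-3.14, 0.0, 1.18]
wrist_force: [0.3, -0.7, -0.7]
finger_gap: 0.6
finger_force: 0.0
```

```bash
python3 ang.py; python3 look.py d
```

```text
side 100 66 v=147.8 line 150.0 61.4
side 105.5 58 v=148.7 line 151.5 61.4
wrist 100 1083 v=151.5 line 149.5 62.1
wrist 105.5 951 v=150.7 line 150.3 62.1
scene 100 81 v=151.5 line 147.5 64.7
scene 105.5 59 v=150.8 line 150.4 63.6
11.65 [ 504.96382768 -143.48943045  203.38771934] 67.58732641483364
11.7 [ 505.  -143.5  203.6] [-179.9    0.    67.6] [-0.5  0.1  0.1]
```

View pics/d.png

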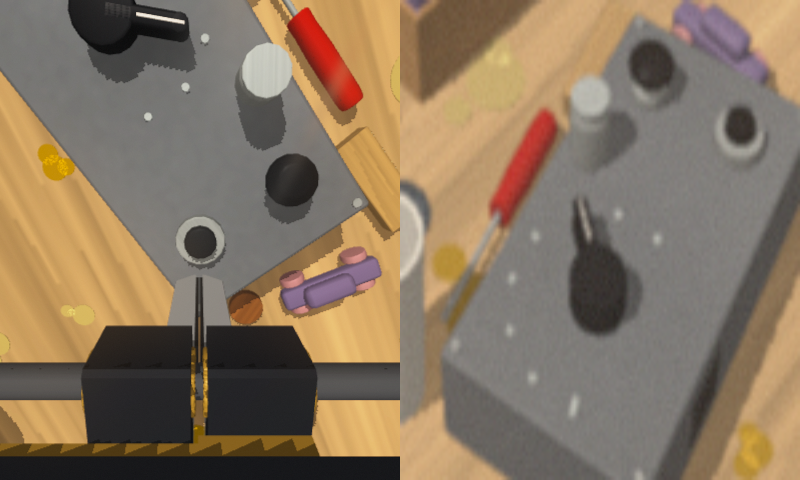

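The dial is at 5 (about 150°), the start button at (200,240) is up, the bystanders are untouched and the tool is clear. Handing in.

```bash
python3 -c "
from cell import manip
print(manip.sign_off())"
```

```text
the job is handed in; nothing more can be done
None
```

The job is handed in; no verdict came back, but by my measurements the dial rests in setting 5 (about 150°), start was then pressed right down and released, and the stop button and bystanders were left alone.

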